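# Light the inspection stand and hold the sample slide flush on its sloped face

## Task

Squeeze open the yellow-handled clip-on lamp and release it so that it grips the top edge of the inspection stand's upright back plate, near the middle, with its two lamps facing the sloped stage. Then take the blue sample slide by its fin, tilt it to match the sloped stage and press it gently and flush against the stage so that it squarely covers the white window; finish while still holding it pressed there. Leave the two bottles and the jar where they stand.

Things in the scene. Friction and masses are not known exactly. Their poses are not given: they have to be found in the camera images.
- stand: fixed inspection stand: grey base 230 (x) x 190 (y) x 22 mm; origin at the centre of its underside on the table, +x towards its upright back plate, z up. The aluminium back plate is 5 mm thick (x), 130 mm wide (y), its mid-plane at x = 107.5 mm, its top edge 120 mm above the table. Low posts up to 70 mm high stand at y = +-90 mm beside the stage
- edge (a point): middle of the back plate's top edge (mid-thickness, 120 mm above the table); axes as the stand's
- window (a point): centre of the white window (62 x 42 mm), on the upper surface of the dark sloped stage (150 mm up the slope in x, 164 mm wide in y, 10 mm thick). x points up the slope towards the back plate, y along the level direction, z is the face's outward normal
- stage (a joint): slope of the stage above level, rad (its low edge is the one away from the back plate); differs from run to run (0.26 to 0.61), locked: pressing does not move it
- clip_grip (a point): clip-on lamp (70 g, 90 mm tall, standing upright on its shut jaws): where to grasp it, midway between its two yellow handles as squeezed, 68 mm above the jaw tips. x runs from the fixed front half (two round lamps, to -x) to the sprung rear half, y along jaws and hinge, z up. Squeeze the handles along x; it takes about 10 to 14 N
- clip_mouth (a point): bottom of the clip's jaws, in the plane of the fixed front jaw's inner face (4 mm along +x and 68 mm below clip_grip); axes as clip_grip. Squeezed home, the rear jaw swings away to +x, leaving a tapered mouth about 16 mm wide at the bottom (x = 0 to +16 mm), 10 mm wide 20 mm up and closed above 30 mm. Jaws 34 mm long in y, 16 mm (front) and 12 mm (rear) thick
- clip_lamps (a point): midway between the fronts of the two lamps (22 mm across, 60 mm apart in y), 26 mm to -x of and 34 mm above clip_mouth; the lamps shine to the clip's -x
- clip_lever (a joint): opening of the clip, rad: 0 jaws shut, 0.45 squeezed home, about 0.13 when gripping the 5 mm plate, where the jaws lie parallel
- slide_grip (a point): sample slide, 90 g: amber glass in a blue frame 90 (x) x 64 (y) x 6 mm, with a blue fin upright at its centre, 32 mm long in x, 12 mm thick in y, its top 50 mm above the slide's underside. This point: middle of the fin, 30 mm above the underside; z out of the slide's upper side. Grasp across y
- slide_under (a point): centre of the slide's flat underside, 30 mm below slide_grip; axes as slide_grip
- slide: the slide as a solid: origin and axes as slide_under
- clip: the clip-on lamp as a solid; origin and axes as clip_mouth. Handles 26 mm wide (y), 44 to 90 mm above the jaw tips. The front one is upright, outer face at x = -20 mm. The rear one leans out to x = +32 mm at its top and comes upright with its outer face at x = +12 mm when squeezed home: 52 mm over the handles at rest, 32 mm squeezed
- amber_bottle: bystander: amber bottle, 44 mm across, 85 mm tall, origin at its base
- white_jar: bystander: white jar with red lid, 64 mm across, 75 mm tall, origin at its base
- small_bottle: bystander: small amber bottle, 30 mm across, 60 mm tall, origin at its base
Things that resemble listed ones, but are neither listed nor needed, are in the scene too. Of the things that look like the slide, the smallest one is meant.

How it is judged:
By the outcome, as a careful person would: the job done as asked, in the order asked, and still so for the second after the job is handed in, while the arm keeps its last pose, push and grip.
It also fails if it takes over 58 s, if anything falls off the work surface, if the arm or the gripper's body presses on something with over 40 N, if the wrist force passes 120 N, or if a joint passes its speed limit or range.

## Robot

A 6-joint arm with a two-finger parallel gripper is mounted at the origin on the work surface. World frame = base frame: x ahead of the robot, y to its left, z up, the work surface at z = 0. Lengths are in mm, angles in rad, forces in N, time in s.
With the tool pointing down it reaches from about 350 to 975 mm from the base axis. Payload 7.1 kg.
Tool frame: the origin (TCP) lies between the finger pads; the fingertips stand 19 mm ahead of it and the grasp point (between the pads) is the TCP (ctrl.finger_overhang is the distance from the TCP to the fingertips, in mm); z points along the fingers, y is the line along which they close (so a half turn about z gives the same grasp; the last joint's range is limited). The gripper opens to 88 mm and grips with 3 to 60 N. Pads are 20 mm wide; open, the fingers measure 115 mm over their backs; the gripper's body (75 mm by 178 mm) begins 61 mm behind the grasp point.
Start: joints at [1.118, 0.423, 1.63, -0, 1.089, -0.019], TCP at [262.669, 567.107, 241.675] pointing down, gripper open.
Joint ranges: [-3, 3], [-0.9, 2.11], [0.09, 2.58], [-1.31, 4.45], [0.11, 2.69], [-2.54, 2.54]. Speed limits (rad/s): [2.39, 2.39, 3.01, 3.14, 3.14, 3.14].

## Interface

Orientations are given as a rotation vector (axis times angle).
In Python, from workcell import ctrl gives the robot as it stands. The module is installed in compiled form; this text tells all that it offers.
- The arm moves only by the tool arm_command, never from a script. Its argument "rows" is one flat list of numbers, 7 for each row, row after row: the turn, a rotation vector about the tool's x, y, z scaled (see below), then the shift along the tool's x, y, z scaled (see below), then the opening, from -1 (shut) to 1 (fully open). A call has 1 to 5 rows; each row is the pose to reach, as a shift and turn from the pose commanded when the call began, along the tool's axes at that moment, turning the shorter way round; what a row does not reach only later rows make up. The controller multiplies each number of a shift by 80 mm and each number of a turn by 180 degrees. A row lasts 1/10 s, in which the tool goes at most 50 mm and 8.59 degrees, less where a joint would pass 70% of its speed; a pose out of reach is approached as far as the arm can. A call with a number of a shift or a turn outside -1 to 1 is refused whole. A call with a gripper value outside its range is refused whole. The fingers move at their own pace and stop on an object; the grip force is fixed at half the most. Time passes only in rows, so rows that repeat a pose let the fingers close. It gives the time, the measured TCP pose, the force, the opening and the grip force at its end, in the units of the state.
- ctrl.get_obs(): the state, without advancing time (a new reading comes with each control period).
- ctrl.get_image(name): name is "side" or "top" or "wrist"; returns (picture, depth): 480x640x3 uint8, red, green, blue; 480x640 float32, mm along the optical axis (not along the pixel's ray), 0 where there is no reading.
- ctrl.camera_params(name): a dict with "camera_matrix" (3x3 intrinsics, pixels), "world_to_cam" (4x4, takes a point from world to camera coordinates); the wrist camera has in their place "tool_from_camera" (4x4, takes a point from camera to tool coordinates, whose origin is the TCP and whose axes are the flange's). Camera axes: x right, y down, z forward; pixel columns grow to the right and rows downward; lengths in mm; the calibration is good to about 2 mm. A picture is of the moment at which its call begins: read the wrist's pose just before it. camera_params takes no time and is no camera call.
- ctrl.close_job(): hands the job in; it is judged then, once.
The state is a dict: "t": time; "qpos": joint angles; "qvel": joint speeds; "joint_torque": joint torques, N m; "ee_pos": TCP position; "orientation": TCP orientation; "ft_force": force on the tool from outside, world axes, zero at the start; "moment": the same for the moment, N m; "width": finger opening in mm; "grasp_force": force on a finger pad.
Only numpy, scipy, OpenCV 4.12 (cv2) and the standard library are available. Lean on these libraries where they do the work, as an engineer would, in place of code of your own. Each camera call takes 0.05 s, during which the arm holds its last target. There are 200 camera calls.

## Working session

There is one attempt and no reset: what is moved stays moved. The work goes in short steps, Python scripts to look and compute and a tool call to move; the robot and the scene stay as the last step left them, time stands still between calls to the robot, and variables do not carry over. Pictures are saved under pics/ and viewed, at most 10 in all, crops included, and the job is handed in when it is done.

Besides the shell and the picture viewer there is one more tool, called after ">>>" as a command line: name --argument value ..., lists and objects as JSON in quotes. arm_command: Moves the arm, as the interface text tells. Shifts and turns lie within -1 to 1; 1 stands for 80 mm of shift or 180 degrees of turn. Its arguments: {"type":"object","properties":{"rows":{"type":"array","items":{"type":"number"}}},"required":["rows"]}

```bash
mkdir -p pics
cat > h.py <<'E'
import numpy as np, cv2
from scipy.spatial.transform import Rotation as R
from workcell import ctrl
def grab(name):
    o=ctrl.get_obs(); im,d=ctrl.get_image(name); p=ctrl.camera_params(name)
    K=np.array(p["camera_matrix"])
    if name=="wrist":
        T=np.eye(4); T[:3,:3]=R.from_rotvec(o["orientation"]).as_matrix(); T[:3,3]=o["ee_pos"]
        M=T@np.array(p["tool_from_camera"])
    else: M=np.linalg.inv(np.array(p["world_to_cam"]))
    v,u=np.mgrid[:480,:640]
    c=np.stack([(u-K[0,2])/K[0,0]*d,(v-K[1,2])/K[1,1]*d,d],-1)
    W=c@M[:3,:3].T+M[:3,3]; W[d==0]=np.nan
    return im,d,W,K,M
def save(n,im): cv2.imwrite(f"pics/{n}.png",im[...,::-1])
E
python3 - <<'E'
from h import *
o=ctrl.get_obs(); print(o)
for n in("top","side"):
    im,d,W,K,M=grab(n); save(n,im); np.savez(n,im=im,W=W,K=K,M=M)
    print(n,K[0,0],M[:3].round(2).tolist(),(d==0).mean())
E
```

```text
{'t': 0.0, 'qpos': array([ 1.11800480e+00,  4.23891983e-01,  1.63065967e+00,  1.98716921e-05,
        1.08859284e+00, -1.89825778e-02]), 'qvel': array([ 0.00081939,  0.0003405 ,  0.00051654, -0.00046778, -0.00074184,
        0.00177403]), 'joint_torque': array([ 2.36506465e-03, -5.44646430e+01, -2.73662317e+01,  6.44525955e-02,
        2.28937523e-02, -1.27467001e-04]), 'ee_pos': array([262.44341084, 566.66220855, 240.88165568]), 'orientation': array([-6.76027055e-01, -3.06760495e+00,  2.36337952e-03]), 'ft_force': array([-0.23730477, -0.38530014, -0.03050585]), 'moment': array([-0.0363085 , -0.00640823, -0.01245778]), 'grasp_force': 0.0, 'width': 87.73064306519987}
top 453.12692633955925 [[-0.05, -0.98, 0.2, 279.4], [-1.0, 0.05, -0.01, -78.28], [0.0, -0.2, -0.98, 1144.37]] 0.003951822916666667
side 563.6334463384833 [[-1.0, -0.02, 0.04, 428.39], [-0.05, 0.54, -0.84, 1224.9], [-0.01, -0.84, -0.54, 932.13]] 0.0040071614583333335
```

View pics/top.png

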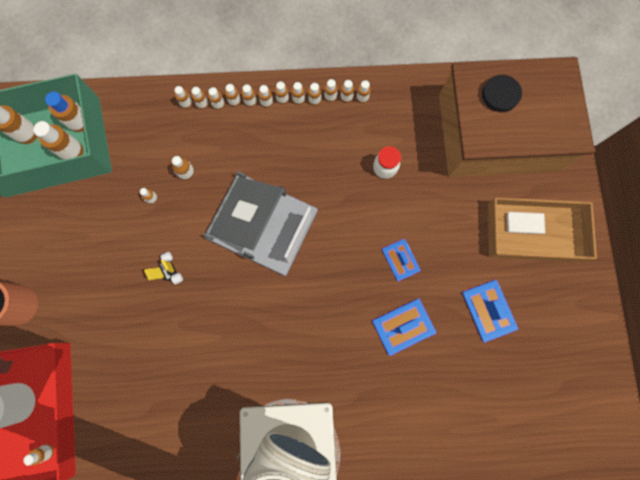

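View pics/side.png

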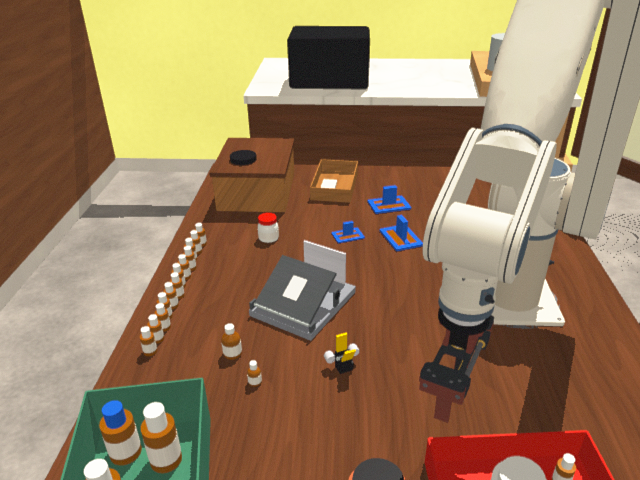

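```bash
cat > m.py <<'E'
from h import *
a=np.load("top.npz"); im,W=a["im"],a["W"]
s=np.load("side.npz")
hsv=cv2.cvtColor(im,cv2.COLOR_RGB2HSV)
box=np.zeros((480,640),bool); box[165:285,200:325]=1
Z=W[...,2]; 
# stage: dark low-sat pixels, plane fit
V=hsv[...,2]; S=hsv[...,1]
p=W[box&(V<90)&(S<60)&(Z>25)&(Z<130)]
for _ in range(5):
    A=np.c_[p[:,:2],np.ones(len(p))]; c=np.linalg.lstsq(A,p[:,2],rcond=None)[0]
    r=p[:,2]-A@c; p=p[abs(r)<max(2,2*r.std())]
print("stage n",len(p),"res",r.std(),"slope",np.arctan(np.hypot(*c[:2])),"updir deg",np.degrees(np.arctan2(c[1],c[0])))
# window
w=box&(V>170)&(S<40); w[:, 262:]=0; w[235:]=0
n,l,st,ce=cv2.connectedComponentsWithStats(w.astype(np.uint8)); i=1+st[1:,4].argmax()
q=W[l==i]; print("window",st[i],np.nanmean(q,0), "plane z",np.r_[np.nanmean(q,0)[:2],1]@c)
# plate top
for nm,im2,W2 in(("top",im,W),("side",s["im"],s["W"])):
    q=W2[(W2[...,2]>108)&(W2[...,2]<128)&(abs(W2[...,0]-550)<150)&(W2[...,1]<230)&(W2[...,1]>-60)]
    print(nm,"high",len(q),q.mean(0),np.percentile(q,[1,99],axis=0).round().tolist())
    r=cv2.minAreaRect(q[:,:2].astype(np.float32)); print(r, cv2.boxPoints(r).round(1).tolist())
    h=cv2.cvtColor(im2,cv2.COLOR_RGB2HSV)
    y=(h[...,0]>22)&(h[...,0]<34)&(h[...,1]>180)&(h[...,2]>100)&(abs(W2[...,1]-280)<120)&(W2[...,0]>250)&(W2[...,0]<650)
    n,l,st,ce=cv2.connectedComponentsWithStats(y.astype(np.uint8))
    for i in range(1,n):
        if st[i,4]>8: print(" yellow",st[i].tolist(),np.nanmean(W2[l==i],0).round(1),np.nanpercentile(W2[l==i],[2,98],axis=0).round().tolist())
    b=(h[...,0]>100)&(h[...,0]<125)&(h[...,1]>150)&(h[...,2]>60)&(W2[...,1]<0)&(W2[...,2]<100)
    n,l,st,ce=cv2.connectedComponentsWithStats(b.astype(np.uint8))
    for i in range(1,n):
        if st[i,4]>30:
            g=W2[l==i]; f=g[g[:,2]>35]; g=g[g[:,2]<15]; r=cv2.minAreaRect(g[:,:2].astype(np.float32))
            print(" blue",st[i].tolist(),"frame",r,"zmean",g[:,2].mean(),"fin",f.mean(0).round(1) if len(f) else 0)
def crop(im,x,y,w,h,k): return cv2.resize(im[y:y+h,x:x+w],None,fx=k,fy=k,interpolation=cv2.INTER_CUBIC)
save("crop",np.vstack([np.hstack([crop(im,135,240,60,50,6),crop(s["im"],315,325,60,50,6)]),crop(im,195,165,130,54*2+10,5.5385)[:,:720]][:2]))
E
python3 m.py
```

```text
stage n 130 res 2.210952643868236 slope 0.5106494097059407 updir deg -118.7247186417595
window [232 201  25  20 334] [575.30361085  80.92381257  79.16127819] plane z 78.72259837222734
top high 583 [534.24877546  14.87253998 113.34345325] [[454.0, -58.0, 108.0], [617.0, 67.0, 123.0]]
((529.3285522460938, -5.0162200927734375), (101.40067291259766, 163.6179962158203), 62.48231887817383) [[433.3999938964844, -12.199999809265137], [578.5, -87.80000305175781], [625.2999877929688, 2.200000047683716], [480.20001220703125, 77.69999694824219]]
 yellow [161, 261, 13, 11, 68] [449.4 265.5  71.2] [[439.0, 260.0, 43.0], [462.0, 273.0, 94.0]]
 yellow [145, 268, 19, 12, 166] [435.6 302.4  64.1] [[422.0, 288.0, 12.0], [455.0, 324.0, 85.0]]
 blue [383, 240, 36, 40, 388] frame ((446.8054504394531, -302.01275634765625), (86.93756866455078, 62.41382598876953), 21.63164710998535) zmean 6.645115076084221 fin [ 445.5 -300.7   47.4]
 blue [463, 281, 53, 60, 1020] frame ((308.6034240722656, -510.2978515625), (126.18781280517578, 91.47930145263672), 16.956613540649414) zmean 8.897574323427307 fin [ 307.5 -508.
[... 616 characters left out ...]
 261.0, 45.0], [461.0, 276.0, 90.0]]
 yellow [341, 350, 15, 12, 98] [434.3 305.2  64.1] [[421.0, 291.0, 40.0], [447.0, 315.0, 84.0]]
 blue [368, 186, 43, 28, 501] frame ((305.46551513671875, -508.271484375), (131.7786407470703, 102.87078857421875), 16.999126434326172) zmean 8.135588595293761 fin [ 307.3 -507.6   56.6]
 blue [380, 215, 43, 36, 549] frame ((278.84881591796875, -299.8845520019531), (98.12345886230469, 145.79310607910156), 22.556716918945312) zmean 7.931801563782748 fin [ 278.8 -288.4   58. ]
 blue [332, 221, 32, 22, 278] frame ((445.3268737792969, -303.10015869140625), (91.96502685546875, 72.67552185058594), 19.702741622924805) zmean 6.169588355455447 fin [ 445.6 -299.7   44.7]
```

```bash
cat > m2.py <<'E'
from h import *
for nm in("top","side"):
    a=np.load(nm+".npz"); im,W=a["im"],a["W"]; 
    hsv=cv2.cvtColor(im,cv2.COLOR_RGB2HSV); V=hsv[...,2]; S=hsv[...,1]
    near=np.hypot(W[...,0]-550,W[...,1]-20)<130
    # plate top by histogram of direction: light gray, z in 60..125
    q=W[near&(W[...,2]>95)&(W[...,2]<126)&(W[...,1]>-80)&(V>110)&(S<50)&(W[...,0]<590)]
    r=cv2.minAreaRect(q[:,:2].astype(np.float32)); print(nm,len(q),q.mean(0).round(1),r,cv2.boxPoints(r).round(1).tolist(),q[:,2].max())
    # dark stage
    best=None; p=W[(np.hypot(W[...,0]-575,W[...,1]-81)<62)&(W[...,2]>28)&(W[...,2]<130)]
    rng=np.random.default_rng(0); bi=None
    for _ in range(300):
        t=p[rng.choice(len(p),3,0)]; n=np.cross(t[1]-t[0],t[2]-t[0]); n/=np.linalg.norm(n)+1e-9
        k=abs((p-t[0])@n)<2.0
        if abs(n[2])>.7 and (bi is None or k.sum()>bi.sum()): bi=k
    p=p[bi]; A=np.c_[p[:,:2],np.ones(len(p))]; c=np.linalg.lstsq(A,p[:,2],rcond=None)[0]
    print(" stage",len(p),np.arctan(np.hypot(*c[:2])),np.degrees(np.arctan2(c[1],c[0])),"z at window",c@[575.3,80.9,1])
    w=(V>170)&(S<40)&(np.hypot(W[...,0]-575,W[...,1]-81)<45)&(W[...,2]<105)
    n,l,st,ce=cv2.connectedComponentsWithStats(w.astype(np.uint8)); i=1+st[1:,4].argmax()
    q=W[l==i]; r=cv2.minAreaRect(q[:,:2].astype(np.float32)); print(" win",st[i].tolist(),q.mean(0),r)
a=np.load("top.npz");s=np.load("side.npz")
def crop(im,x,y,w,h,k): return cv2.resize(im[y:y+h,x:x+w],None,fx=k,fy=k,interpolation=cv2.INTER_CUBIC)
save("crop1",np.vstack([np.hstack([crop(a["im"],135,245,64,44,6),crop(s["im"],315,325,64,44,6)]),np.hstack([crop(a["im"],196,165,128,110,3),crop(s["im"],236,230,128,110,3)])]))
E
python3 m2.py
```

```text
top 304 [514.  -18.5 112.6] ((521.59619140625, 4.369140625), (132.93116760253906, 131.73390197753906), 71.1762466430664) [[437.79998779296875, -37.29999923706055], [562.5, -79.80000305175781], [605.4000244140625, 46.0], [480.70001220703125, 88.5]] 125.75218670220784
 stage 1380 0.5046045403538664 -118.05429054839618 z at window 78.84273959215673
 win [232, 201, 25, 20, 333] [575.30361085  80.92381257  79.16127819] ((575.898681640625, 81.0899887084961), (55.91407775878906, 43.37900161743164), 61.76604461669922)
side 384 [504.  -42.2 109.1] ((509.7811279296875, -6.008796691894531), (134.74888610839844, 120.76978302001953), 83.29299926757812) [[441.8999938964844, -65.9000015258789], [561.9000244140625, -80.0], [577.5999755859375, 53.900001525878906], [457.70001220703125, 68.0]] 125.96175060224766
 stage 1014 0.5255997332948762 -116.72462921463784 z at window 76.23549110121758
 win [283, 275, 24, 26, 354] [573.78918864  78.92200204  77.48154333] ((574.1788330078125, 77.32392883300781), (57.91133117675781, 46.110572814941406), 60.41686248779297)
```

View pics/crop1.png

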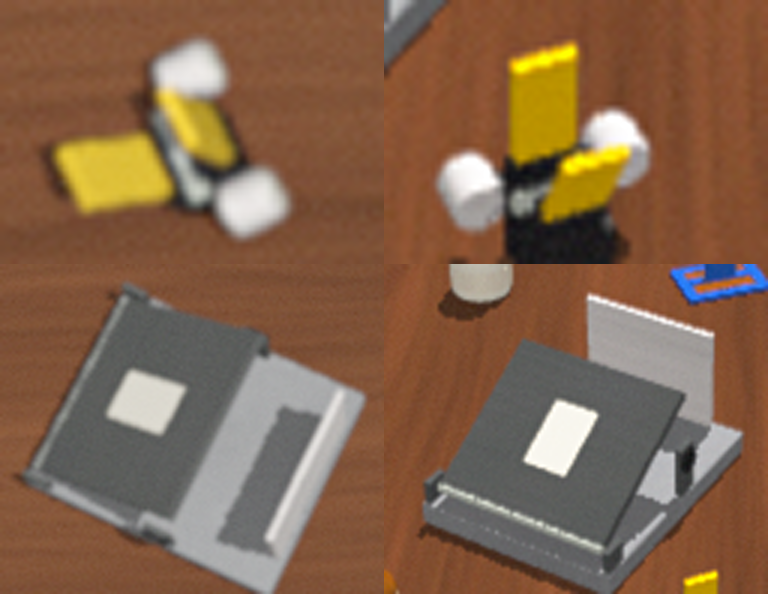

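```bash
cat >> h.py <<'E'
def Rt(zdir,ydir):
    z=np.array(zdir,float); z/=np.linalg.norm(z); y=np.array(ydir,float); y-=z*(y@z); y/=np.linalg.norm(y)
    return R.from_matrix(np.c_[np.cross(y,z),y,z])
def down(deg): return Rt([0,0,-1],[np.cos(np.radians(deg)),np.sin(np.radians(deg)),0])
def plan(stops,p=None,r=None):
    """stops: (pos,Rot,ncalls); prints turn(/180deg), shift(/80mm) in tool axes for each call"""
    o=ctrl.get_obs()
    p=o["ee_pos"] if p is None else p; r=R.from_rotvec(o["orientation"]) if r is None else r
    for pos,rot,n in stops:
        for k in range(n):
            tp=p+(pos-p)/(n-k); d=(r.inv()*rot).as_rotvec()/(n-k)
            t=np.round(d/np.pi,3); s=np.round(r.inv().apply(tp-p)/80,3)
            print(t.tolist()+s.tolist(), "%.0fdeg %.0fmm"%(np.linalg.norm(t)*180,np.linalg.norm(s)*80), "BAD" if abs(s).max()>1 else "")
            p=p+r.apply(s*80); r=r*R.from_rotvec(t*np.pi)
    print("end",p.round(1),r.as_rotvec().round(3))
E
python3 - <<'E'
from h import *
a=np.load("top.npz"); K,M=a["K"],a["M"]
def ray(u,v,z,K=K,M=M):
    d=M[:3,:3]@[(u-K[0,2])/K[0,0],(v-K[1,2])/K[1,1],1]; return M[:3,3]+d*(z-M[2,3])/d[2]
A=ray(196+345/3,165+(390-264)/3,120);B=ray(196+272/3,165+(545-264)/3,120);print("top edge",A,B,(A+B)/2)
s=np.load("side.npz")
A=ray(236+(590-384)/3,230+(296-264)/3,120,s["K"],s["M"]);B=ray(236+(713-384)/3,230+(333-264)/3,120,s["K"],s["M"])
print("side edge",A,B,(A+B)/2)
print(np.array(ctrl.camera_params("wrist")["tool_from_camera"]).round(2).tolist(),ctrl.camera_params("wrist")["camera_matrix"])
plan([(np.array([444,284,215.]),down(-68),5)])
E
```

```text
top edge [564.39744017 -81.76623972 120.        ] [445.0735291  -20.18613019 120.        ] [504.73548463 -50.97618496 120.        ]
side edge [559.63051754 -77.89901655 120.        ] [446.42898972 -20.67261876 120.        ] [503.02975363 -49.28581765 120.        ]
[[-0.0, -0.97, -0.24, 64.89], [1.0, -0.0, 0.0, -0.44], [-0.0, -0.24, 0.97, -143.48], [0.0, 0.0, 0.0, 1.0]] [[373.95613443   0.         320.35910858]
 [  0.         373.95613443 237.47071728]
 [  0.           0.           1.        ]]
[-0.0, 0.0, 0.148, -0.709, -0.45, 0.066] 27deg 67mm 
[-0.0, 0.0, 0.148, -0.836, -0.085, 0.066] 27deg 67mm 
[0.0, 0.0, 0.148, -0.785, 0.299, 0.065] 27deg 67mm 
[0.0, 0.0, 0.148, -0.568, 0.619, 0.066] 27deg 67mm 
[0.0, 0.0, 0.148, -0.23, 0.807, 0.065] 27deg 67mm 
end [444. 284. 215.] [ 3.083e+00  5.980e-01 -1.000e-03]
```

>>> arm_command --rows '[0, 0, 0.148, -0.709, -0.45, 0.066, 1, 0, 0, 0.148, -0.709, -0.45, 0.066, 1, 0, 0, 0.148, -0.709, -0.45, 0.066, 1, 0, 0, 0.148, -0.709, -0.45, 0.066, 1]'

```text
t: 0.5
ee_pos: [299.3, 510.0, 236.1]
orientation: [-1.369, -2.828, 0.001]
ft_force: [-0.9, 0.1, 0.1]
width: 87.8
grasp_force: 0.0
```

>>> arm_command --rows '[0, 0, 0.148, -0.836, -0.085, 0.066, 1, 0, 0, 0.148, -0.836, -0.085, 0.066, 1, 0, 0, 0.148, -0.836, -0.085, 0.066, 1, 0, 0, 0.148, -0.836, -0.085, 0.066, 1]'

```text
t: 0.9
ee_pos: [335.5, 453.9, 231.0]
orientation: [-1.979, -2.44, 0.0]
ft_force: [-0.5, -0.0, -0.7]
width: 88.1
grasp_force: 0.0
```

>>> arm_command --rows '[0, 0, 0.148, -0.785, 0.299, 0.065, 1, 0, 0, 0.148, -0.785, 0.299, 0.065, 1, 0, 0, 0.148, -0.785, 0.299, 0.065, 1, 0, 0, 0.148, -0.785, 0.299, 0.065, 1]'

```text
t: 1.3
ee_pos: [371.7, 397.7, 225.9]
orientation: [-2.486, -1.921, 0.0]
ft_force: [0.7, -0.6, -0.2]
width: 87.7
grasp_force: 0.0
```

>>> arm_command --rows '[0, 0, 0.148, -0.568, 0.619, 0.066, 1, 0, 0, 0.148, -0.568, 0.619, 0.066, 1, 0, 0, 0.148, -0.568, 0.619, 0.066, 1, 0, 0, 0.148, -0.568, 0.619, 0.066, 1]'

```text
t: 1.7
ee_pos: [408.0, 341.3, 220.6]
orientation: [-2.86, -1.299, -0.0]
ft_force: [-0.8, 0.7, -0.3]
width: 88.1
grasp_force: 0.0
```

>>> arm_command --rows '[0, 0, 0.148, -0.23, 0.807, 0.065, 1, 0, 0, 0.148, -0.23, 0.807, 0.065, 1, 0, 0, 0.148, -0.23, 0.807, 0.065, 1, 0, 0, 0.148, -0.23, 0.807, 0.065, 1, 0, 0, 0.148, -0.23, 0.807, 0.065, 1]'

```text
t: 2.2
ee_pos: [444.0, 285.2, 215.5]
orientation: [-3.081, -0.612, -0.0]
ft_force: [-1.0, 0.3, 0.1]
width: 87.8
grasp_force: 0.0
```

```bash
cat > m3.py <<'E'
from h import *
ctrl.get_image("wrist")
im,d,W,K,M=grab("wrist"); save("w1",im); np.savez("w1",im=im,W=W,K=K,M=M)
o=ctrl.get_obs(); print(o["t"],o["ee_pos"],o["orientation"])
h=cv2.cvtColor(im,cv2.COLOR_RGB2HSV)
y=(h[...,0]>22)&(h[...,0]<34)&(h[...,1]>150)&(h[...,2]>90)&(W[...,2]>30)
n,l,st,ce=cv2.connectedComponentsWithStats(y.astype(np.uint8))
for i in range(1,n):
    if st[i,4]>80:
        q=W[l==i]; q=q[~np.isnan(q[:,0])]
        t=q[q[:,2]>q[:,2].max()-6]
        print(st[i].tolist(),q.mean(0).round(1),"zmax",q[:,2].max(),"top rect",cv2.minAreaRect(t[:,:2].astype(np.float32)))
g=(h[...,1]<60)&(h[...,2]>140)&(np.hypot(W[...,0]-445,W[...,1]-275)<70)&(W[...,2]>20)&(W[...,2]<60)
n,l,st,ce=cv2.connectedComponentsWithStats(g.astype(np.uint8))
for i in range(1,n):
    if st[i,4]>80: print("white",st[i].tolist(),np.nanmean(W[l==i],0).round(1))
E
python3 m3.py
```

```text
2.3 [443.88365398 285.17000367 215.47037006] [-3.08202408e+00 -6.08412690e-01 -1.80551368e-04]
[280, 212, 35, 43, 1064] [434.1 300.9  67.3] zmax 84.5594668233183 top rect ((430.0379333496094, 307.96044921875), (25.934532165527344, 7.410300254821777), 25.353700637817383)
[341, 212, 11, 42, 331] [452.6 267.8  86.7] zmax 92.15400038758492 top rect ((450.54290771484375, 266.341552734375), (24.690338134765625, 6.113800048828125), 25.528345108032227)
white [328, 176, 26, 27, 622] [477.3 280.   42.7]
white [318, 202, 12, 46, 375] [442.9 282.1  41.8]
white [332, 245, 24, 23, 428] [422.7 254.8  43.2]
```

View pics/w1.png

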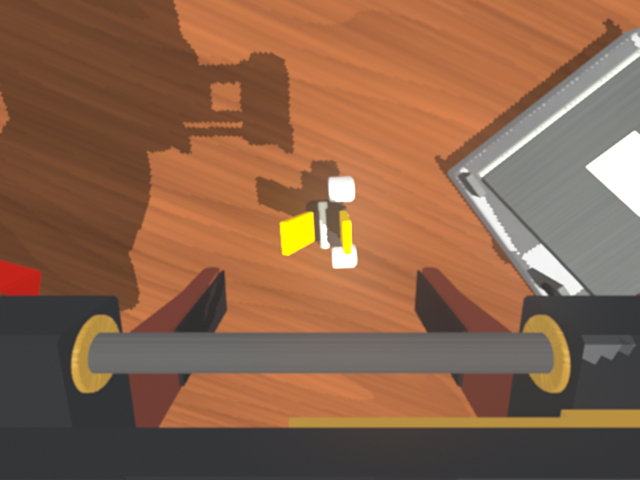

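Run:
```python
from h import *
plan([(np.array([442.6,283.2,140]),down(-65),1),(np.array([442.6,283.2,68.]),down(-65),1)])
```

```text
[-0.0, -0.0, -0.015, -0.024, 0.017, 0.943] 3deg 75mm 
[-0.0, -0.0, 0.0, -0.0, -0.0, 0.9] 0deg 72mm 
end [442.6 283.2  68. ] [-3.067 -0.681 -0.   ]
```

>>> arm_command --rows '[0, 0, -0.015, -0.024, 0.017, 0.943, 1, 0, 0, -0.015, -0.024, 0.017, 0.943, 1, 0, 0, -0.015, -0.024, 0.017, 0.943, 1, 0, 0, -0.015, -0.024, 0.017, 0.943, 1]'

```text
t: 2.7
ee_pos: [442.9, 282.9, 140.3]
orientation: [3.068, 0.674, -0.001]
ft_force: [0.4, -0.2, 0.3]
width: 87.7
grasp_force: 0.0
```

>>> arm_command --rows '[0, 0, 0, 0, 0, 0.3, 1, 0, 0, 0, 0, 0, 0.6, 1, 0, 0, 0, 0, 0, 0.9, 1, 0, 0, 0, 0, 0, 0.9, 1]'

```text
t: 3.1
ee_pos: [442.5, 282.4, 67.5]
orientation: [3.068, 0.672, -0.002]
ft_force: [-0.4, 0.6, -0.2]
width: 88.0
grasp_force: 0.0
```

>>> arm_command --rows '[0, 0, 0, 0, 0, 0, 0.2, 0, 0, 0, 0, 0, 0, 0.2, 0, 0, 0, 0, 0, 0, 0, 0, 0, 0, 0, 0, 0, -0.1, 0, 0, 0, 0, 0, 0, -0.2]'

```text
t: 3.6
ee_pos: [443.3, 282.8, 68.8]
orientation: [-3.069, -0.67, -0.002]
ft_force: [-1.8, 3.5, 9.1]
width: 51.2
grasp_force: 7.5
```

>>> arm_command --rows '[0, 0, 0, 0, 0, 0, -0.3, 0, 0, 0, 0, 0, 0, -1, 0, 0, 0, 0, 0, 0, -1, 0, 0, 0, 0, 0, 0, -1, 0, 0, 0, 0, 0, 0, -1]'

```text
t: 4.1
ee_pos: [444.2, 282.7, 69.5]
orientation: [-3.069, -0.671, -0.004]
ft_force: [0.7, -3.2, 13.9]
width: 31.5
grasp_force: 30.0
```

```bash
cat > m4.py <<'E'
from h import *
import sys
ctrl.get_image("wrist")
im,d,W,K,M=grab("wrist"); save(sys.argv[1],im); np.savez(sys.argv[1],im=im,W=W,K=K,M=M)
o=ctrl.get_obs(); print(o["t"],o["ee_pos"],o["orientation"],o["width"],o["grasp_force"],o["ft_force"])
E
python3 m4.py w2
```

```text
4.2 [444.20837044 282.65979244  69.47905771] [-3.06887707 -0.67112447 -0.00431092] 31.616412965216327 30.004784166812897 [ 0.67869423 -2.52251894 12.55215103]
```

View pics/w2.png

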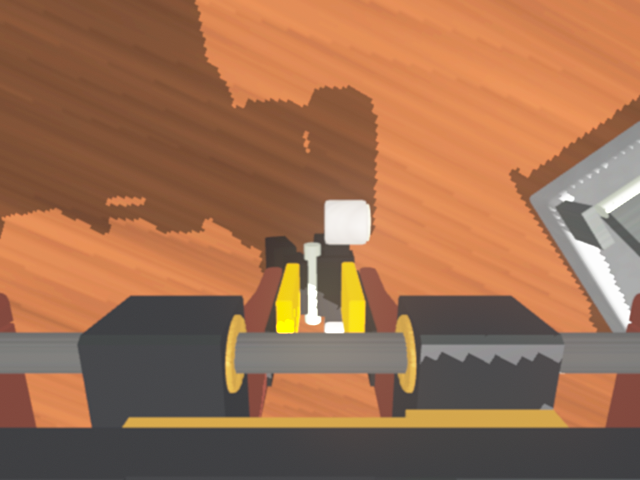

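Run:
```python
from h import *
p=np.array([442.6,283.2,68]); r=down(-65)
plan([(np.array([442.6,283.2,143]),r,1),(np.array([442.6,283.2,218]),r,1),(np.array([507.6,-42,222]),down(62.7),5)],p,r)
```

```text
[0.0, 0.0, 0.0, 0.0, 0.0, -0.938] 0deg 75mm 
[0.0, 0.0, 0.0, 0.0, 0.0, -0.937] 0deg 75mm 
[0.0, 0.0, -0.142, -0.196, 0.806, -0.01] 26deg 66mm 
[0.0, 0.0, -0.142, -0.525, 0.642, -0.01] 26deg 66mm 
[0.0, 0.0, -0.142, -0.75, 0.353, -0.01] 26deg 66mm 
[0.0, 0.0, -0.142, -0.829, -0.006, -0.01] 26deg 66mm 
[0.0, 0.0, -0.141, -0.745, -0.362, -0.01] 25deg 66mm 
end [507.6 -42.  222. ] [0.744 3.052 0.   ]
```

>>> arm_command --rows '[0, 0, 0, 0, 0, -0.3, -1, 0, 0, 0, 0, 0, -0.6, -1, 0, 0, 0, 0, 0, -0.938, -1, 0, 0, 0, 0, 0, -0.938, -1]'

```text
t: 4.6
ee_pos: [444.7, 283.5, 146.1]
orientation: [-3.067, -0.67, -0.009]
ft_force: [-0.6, -0.6, -0.1]
width: 31.7
grasp_force: 30.0
```

>>> arm_command --rows '[0, 0, 0, 0, 0, -0.3, -1, 0, 0, 0, 0, 0, -0.6, -1, 0, 0, 0, 0, 0, -0.937, -1]'

```text
t: 4.9
ee_pos: [442.1, 281.9, 217.4]
orientation: [3.068, 0.67, -0.004]
ft_force: [0.1, -0.4, 0.2]
width: 31.6
grasp_force: 30.0
```

>>> arm_command --rows '[0, 0, -0.036, -0.049, 0.202, -0.003, -1, 0, 0, -0.071, -0.098, 0.403, -0.005, -1, 0, 0, -0.107, -0.147, 0.605, -0.01, -1, 0, 0, -0.142, -0.196, 0.806, -0.01, -1]'

```text
t: 5.3
ee_pos: [455.1, 216.5, 217.9]
orientation: [2.842, 1.34, -0.002]
ft_force: [1.1, -0.1, -0.2]
width: 31.7
grasp_force: 30.0
```

>>> arm_command --rows '[0, 0, -0.036, -0.131, 0.16, -0.003, -1, 0, 0, -0.071, -0.262, 0.321, -0.005, -1, 0, 0, -0.107, -0.394, 0.481, -0.01, -1, 0, 0, -0.142, -0.525, 0.642, -0.01, -1]'

```text
t: 5.7
ee_pos: [467.7, 151.3, 218.6]
orientation: [-2.475, -1.935, 0.002]
ft_force: [-1.3, -0.0, -0.6]
width: 31.6
grasp_force: 30.0
```

>>> arm_command --rows '[0, 0, -0.036, -0.188, 0.088, -0.003, -1, 0, 0, -0.071, -0.375, 0.177, -0.005, -1, 0, 0, -0.107, -0.562, 0.265, -0.01, -1, 0, 0, -0.142, -0.75, 0.353, -0.01, -1]'

```text
t: 6.1
ee_pos: [480.3, 86.3, 219.4]
orientation: [-1.985, -2.434, 0.002]
ft_force: [0.5, -0.6, -0.5]
width: 31.4
grasp_force: 30.0
```

>>> arm_command --rows '[0, 0, -0.036, -0.207, -0.002, -0.003, -1, 0, 0, -0.071, -0.414, -0.003, -0.005, -1, 0, 0, -0.107, -0.622, -0.005, -0.01, -1, 0, 0, -0.142, -0.829, -0.006, -0.01, -1]'

```text
t: 6.5
ee_pos: [492.9, 21.2, 220.2]
orientation: [-1.397, -2.812, 0.001]
ft_force: [0.1, 0.8, 0.6]
width: 31.5
grasp_force: 30.0
```

>>> arm_command --rows '[0, 0, -0.035, -0.186, -0.09, -0.003, -1, 0, 0, -0.07, -0.372, -0.181, -0.005, -1, 0, 0, -0.106, -0.559, -0.272, -0.01, -1, 0, 0, -0.141, -0.745, -0.362, -0.01, -1, 0, 0, -0.141, -0.745, -0.362, -0.01, -1]'

```text
t: 7.0
ee_pos: [505.8, -44.4, 221.0]
orientation: [-0.753, -3.049, 0.001]
ft_force: [0.4, 0.2, -0.9]
width: 31.6
grasp_force: 30.0
```

```bash
python3 m4.py w3
python3 - <<'E'
from h import *
im,d,W,K,M=grab("side"); np.savez("s3",im=im,W=W)
w=np.load("w3.npz")["im"]
save("v3",np.hstack([cv2.resize(w,(480,360)),cv2.resize(im[150:340,210:380],None,fx=1.88,fy=1.88)[:360,:320]]))
E
```

```text
7.1 [505.37748608 -43.0667634  221.18811906] [-7.58226666e-01 -3.04724254e+00 -6.49066050e-05] 31.582267858786732 29.996308386325836 [-0.21435913  0.2546727  -2.37329237]Traceback (most recent call last):
  File "<stdin>", line 4, in <module>
    return _nx.concatenate(arrs, 1, dtype=dtype, casting=casting)
           ~~~~~~~~~~~~~~~^^^^^^^^^^^^^^^^^^^^^^^^^^^^^^^^^^^^^^^
ValueError: all the input array dimensions except for the concatenation axis must match exactly, but along dimension 0, the array at index 0 has size 360 and the array at index 1 has size 357
```

Run:
```python
from h import *
im=np.load("s3.npz")["im"]; w=np.load("w3.npz")["im"]
save("v3",np.hstack([cv2.resize(w,(480,360)),cv2.resize(im[150:340,210:380],(320,360))]))
print(ctrl.get_obs()["ee_pos"])
```

```text
[505.38257301 -42.73550721 221.34576439]
```

View pics/v3.png

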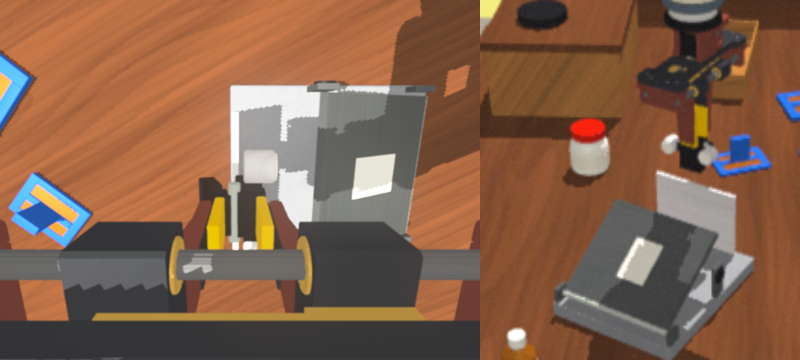

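```bash
cat > m5.py <<'E'
from h import *
import sys
a=np.load(sys.argv[1]+".npz"); W=a["W"]; im=a["im"]
ux=np.array([np.cos(np.radians(-117.3)),np.sin(np.radians(-117.3))]); uy=np.array([-ux[1],ux[0]])
E0=np.array([503.5,-50])
X=(W[...,:2]-E0)@ux; Y=(W[...,:2]-E0)@uy; Z=W[...,2]
k=(Z>114)&(Z<127)&(abs(X)<15)&(abs(Y)<75)
vv,uu=np.where(k); print(k.sum(), "px rows",vv.min(),vv.max(),"cols",uu.min(),uu.max())
for y0 in range(-75,75,10):
    s=k&(Y>=y0)&(Y<y0+10)
    if s.sum()>3: print(y0+5,s.sum(),"X",np.percentile(X[s],[5,50,95]).round(1),"Z",np.median(Z[s]).round(1))
print("Ymin",Y[k].min())
# stage plane & window in stand axes
h=cv2.cvtColor(im,cv2.COLOR_RGB2HSV)
p=W[(np.hypot(X+130,Y)<75)&(Z>30)&(Z<118)&(h[...,2]<120)]
for _ in range(6):
    A=np.c_[p[:,:2],np.ones(len(p))]; c=np.linalg.lstsq(A,p[:,2],rcond=None)[0]; r=p[:,2]-A@c; p=p[abs(r)<max(1.5,2*r.std())]
print("stage",len(p),r.std(),np.arctan(np.hypot(*c[:2])),np.degrees(np.arctan2(c[1],c[0])))
w=(h[...,2]>150)&(h[...,1]<45)&(np.hypot(W[...,0]-575,W[...,1]-81)<45)&(Z>50)&(Z<110)
n,l,st,ce=cv2.connectedComponentsWithStats(w.astype(np.uint8)); i=1+st[1:,4].argmax()
q=W[l==i]; 
# rectify onto plane
t=np.arctan(np.hypot(*c[:2])); ex=np.r_[c[:2]/np.hypot(*c[:2])*np.cos(t),np.sin(t)]; n_=np.r_[-c[:2],1]; n_/=np.linalg.norm(n_); ey=np.cross(n_,ex)
o=q.mean(0); r=cv2.minAreaRect(np.c_[(q-o)@ex,(q-o)@ey].astype(np.float32)); ctr=o+ex*r[0][0]+ey*r[0][1]
print("win",st[i].tolist(),"rect",r,"centre",ctr,"plane z",c@np.r_[ctr[:2],1],"in stand axes",(ctr[:2]-E0)@ux,(ctr[:2]-E0)@uy)
E
python3 m5.py w3
```

```text
764 px rows 150 332 cols 310 317
-60 111 X [-4.8 -2.3 -0.3] Z 120.4
-50 122 X [-4.7 -2.4 -0.1] Z 120.1
-40 127 X [-4.5 -2.5  0. ] Z 120.1
-30 120 X [-4.4 -2.1  0.2] Z 120.3
-20 119 X [-4.2 -1.6  0.4] Z 120.3
-10 91 X [-4.1 -1.4  0.6] Z 120.4
0 11 X [-1.4  0.   0.7] Z 120.3
60 63 X [-3.2 -1.   1.1] Z 120.3
Ymin -63.22225912859232
stage 8747 0.513719375608784 0.5072641655337846 -118.13919878292083
win [468, 205, 60, 62, 2813] rect ((-1.8449897766113281, 0.5383739471435547), (66.92256164550781, 44.37479782104492), 0.05172998830676079) centre [574.41370771  78.73198437  78.1002499 ] plane z 77.77926068468804 in stand axes -146.91800015603454 3.9722754253610635
```

Run:
```python
from h import *
plan([(np.array([510.1,-41.4,200]),down(61.9),1)])
```

```text
[-0.0, -0.0, 0.001, -0.045, 0.042, 0.267] 0deg 22mm 
end [510.1 -41.4 200. ] [-0.762 -3.047 -0.   ]
```

>>> arm_command --rows '[0, 0, 0.001, -0.045, 0.042, 0.13, -1, 0, 0, 0.001, -0.045, 0.042, 0.267, -1, 0, 0, 0.001, -0.045, 0.042, 0.267, -1, 0, 0, 0.001, -0.045, 0.042, 0.267, -1, 0, 0, 0.001, -0.045, 0.042, 0.267, -1]'

```text
t: 7.65
ee_pos: [510.7, -41.7, 200.6]
orientation: [-0.758, -3.049, -0.0]
ft_force: [0.1, 0.1, -0.9]
width: 31.3
grasp_force: 30.0
```

```bash
python3 m4.py w4
python3 - <<'E'
from h import *
a=np.load("w4.npz"); W=a["W"]
o=ctrl.get_obs(); r=R.from_rotvec(o["orientation"])
T=r.inv().apply((W-o["ee_pos"]).reshape(-1,3)).reshape(W.shape)  # tool coords
h=cv2.cvtColor(a["im"],cv2.COLOR_RGB2HSV)
# plate edge in tool coords
k=(abs(W[...,2]-120)<6)&(abs(T[...,1])<20)&(abs(T[...,0])<75)
for x0 in range(-70,75,10):
    s=k&(T[...,0]>=x0)&(T[...,0]<x0+10)
    if s.sum()>5: print("plate x",x0+5,s.sum(),"y",np.percentile(T[s][:,1],[5,50,95]).round(1))
# clip end face (near jaw side, x~17): points z 35..75 beyond TCP
k=(T[...,2]>20)&(T[...,2]<75)&(abs(T[...,1])<45)&(T[...,0]>5)&(T[...,0]<45)
for z0 in range(20,75,6):
    s=k&(T[...,2]>=z0)&(T[...,2]<z0+6)
    if s.sum()>5: print("clip z",z0+3,s.sum(),"y",np.percentile(T[s][:,1],[2,50,98]).round(1),"x",np.percentile(T[s][:,0],[2,98]).round(1))
E
```

```text
7.75 [510.82916465 -41.80150966 200.9037719 ] [7.57624789e-01 3.04834481e+00 6.31965694e-05] 31.99765695294781 29.996468424797058 [ 0.42908662  0.25733232 -0.23331805]
plate x -55 52 y [-11.7  -9.1  -7.1]
plate x -45 42 y [-11.7 -10.9  -7.1]
plate x 5 71 y [-11.7 -10.4  -6.7]
plate x 15 144 y [-11.6  -9.1  -6.7]
plate x 25 144 y [-11.4  -9.   -6.7]
plate x 35 144 y [-11.3  -8.9  -6.7]
plate x 45 137 y [-11.2  -8.9  -7. ]
plate x 55 145 y [-11.1  -8.8  -7. ]
plate x 65 99 y [-11.6  -9.2  -6.9]
clip z 23 1563 y [-12.4   7.8  20.6] x [ 5.4 34.2]
clip z 29 1789 y [-11.8   7.   22. ] x [ 6.5 38.3]
clip z 35 519 y [-24.1 -17.6  20.4] x [ 5.7 39.4]
clip z 41 225 y [-26.4 -16.6   1.5] x [ 6.5 15.7]
clip z 47 135 y [-28.4 -23.    1.2] x [ 6.2 15.7]
clip z 53 123 y [-30.3 -24.1   1.4] x [ 6.2 15.7]
clip z 59 88 y [-31.4 -22.9   1.3] x [ 6.3 15.7]
clip z 65 27 y [-4.  -0.5  1.8] x [14.8 15.6]
```

>>> arm_command --rows '[0, 0, 0, 0, 0, 0.1, -1, 0, 0, 0, 0, 0, 0.2, -1, 0, 0, 0, 0, 0, 0.3, -1, 0, 0, 0, 0, 0, 0.395, -1, 0, 0, 0, 0, 0, 0.395, -1]'

```text
t: 8.25
ee_pos: [509.8, -41.8, 167.6]
orientation: [-0.757, -3.046, 0.001]
ft_force: [1.1, 0.2, -0.3]
width: 31.6
grasp_force: 30.0
```

```bash
python3 -c "
from h import *
print(ctrl.get_obs())"
```

```text
{'t': 8.25, 'qpos': array([-1.05005779e-01,  3.65326581e-01,  1.93213623e+00, -3.24148516e-05,
        8.46640917e-01, -1.18852515e+00]), 'qvel': array([-5.04079304e-05, -1.65117414e-02, -1.48723551e-02,  5.15705679e-04,
        1.85356633e-02, -1.25683521e-03]), 'joint_torque': array([-1.38914137e-02, -4.52944529e+01, -2.19609225e+01,  9.54439369e-03,
       -1.40201412e-01,  4.40778640e-04]), 'ee_pos': array([509.7914274 , -41.7698531 , 167.61458046]), 'orientation': array([-7.57230939e-01, -3.04640877e+00,  5.82343511e-04]), 'ft_force': array([ 1.05017701,  0.17683233, -0.32239199]), 'moment': array([ 0.02866662, -0.02086493, -0.01575075]), 'grasp_force': 29.996456801891327, 'width': 31.622920790956293}
```

>>> arm_command --rows '[0, 0, 0, 0, 0, 0, -0.2, 0, 0, 0, 0, 0, 0, -0.1, 0, 0, 0, 0, 0, 0, 0, 0, 0, 0, 0, 0, 0, 0.1, 0, 0, 0, 0, 0, 0, 0.2]'

```text
t: 8.75
ee_pos: [510.7, -42.0, 169.2]
orientation: [0.758, 3.049, -0.0]
ft_force: [0.3, -0.6, -1.1]
width: 51.7
grasp_force: 0.5
```

>>> arm_command --rows '[0, 0, 0, 0, 0, 0, 0.5, 0, 0, 0, 0, 0, 0, 1, 0, 0, 0, 0, 0, 0, 1, 0, 0, 0, 0, 0, 0, 1, 0, 0, 0, 0, 0, 0, 1]'

```text
t: 9.25
ee_pos: [510.8, -41.8, 169.1]
orientation: [0.758, 3.049, 0.0]
ft_force: [-0.5, -0.9, -0.1]
width: 87.0
grasp_force: 0.0
```

>>> arm_command --rows '[0, 0, 0, 0, 0, -0.2, 1, 0, 0, 0, 0, 0, -0.5, 1, 0, 0, 0, 0, 0, -0.9, 1, 0, 0, 0, 0, 0, -0.9, 1]'

```text
t: 9.65
ee_pos: [513.1, -42.0, 244.8]
orientation: [0.756, 3.042, 0.002]
ft_force: [0.7, 0.2, -0.7]
width: 87.9
grasp_force: 0.0
```

```bash
python3 m4.py w5
python3 - <<'E'
from h import *
im,d,W,K,M=grab("side"); np.savez("s5",im=im,W=W)
w=np.load("w5.npz")["im"]
save("v5",np.hstack([cv2.resize(w,(480,360)),cv2.resize(im[150:340,210:380],(320,360))]))
E
```

```text
9.75 [510.94466173 -41.81624237 241.47629532] [7.57339543e-01 3.04727059e+00 4.26245975e-04] 87.8605351453445 0.0 [ 0.01558424 -0.51304693 -0.98375427]
```

View pics/v5.png

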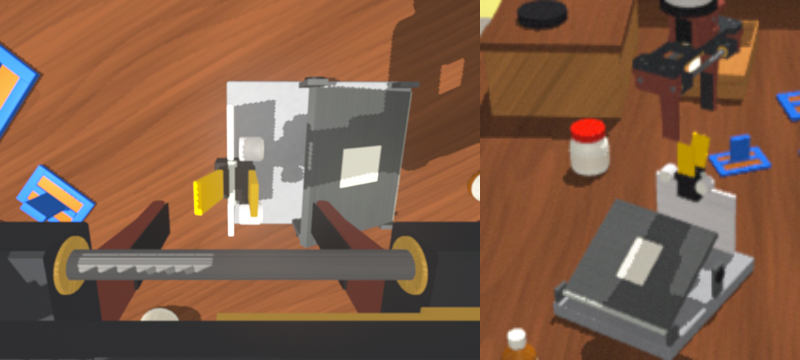

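```bash
python3 m5.py w5 | tail -2
python3 - <<'E'
from h import *
plan([(np.array([446,-301,180.]),down(-68.4),4)])
E
```

```text
stage 9876 0.5384482322299822 0.5075674035481624 -118.16275809957324
win [452, 194, 57, 57, 2525] rect ((-1.9156837463378906, 0.3639259338378906), (65.93730163574219, 43.63979721069336), 0.16169218719005585) centre [573.82372858  78.75247564  78.25632317] plane z 77.92053089573051 in stand axes -146.6656153856648 3.4386114873557534
[-0.0, -0.0, 0.181, -0.202, -0.81, 0.189] 33deg 68mm 
[-0.0, 0.0, 0.181, -0.606, -0.574, 0.189] 33deg 68mm 
[-0.0, 0.0, 0.181, -0.82, -0.157, 0.19] 33deg 68mm 
[-0.0, 0.0, 0.182, -0.775, 0.309, 0.189] 33deg 68mm 
end [ 446. -301.  180.] [-3.086e+00 -5.880e-01  1.000e-03]
```

>>> arm_command --rows '[0, 0, 0.045, -0.05, -0.2, 0, 1, 0, 0, 0.09, -0.101, -0.405, 0, 1, 0, 0, 0.135, -0.15, -0.61, 0.09, 1, 0, 0, 0.181, -0.202, -0.81, 0.189, 1]'

```text
t: 10.2
ee_pos: [493.7, -107.0, 224.4]
orientation: [-1.589, -2.708, 0.001]
ft_force: [-0.1, 0.1, 1.1]
width: 87.8
grasp_force: 0.0
```

>>> arm_command --rows '[0, 0, 0.045, -0.15, -0.144, 0.047, 1, 0, 0, 0.09, -0.303, -0.287, 0.095, 1, 0, 0, 0.135, -0.45, -0.43, 0.14, 1, 0, 0, 0.181, -0.606, -0.574, 0.189, 1]'

```text
t: 10.6
ee_pos: [477.3, -171.7, 209.1]
orientation: [-2.285, -2.153, 0.002]
ft_force: [1.2, -0.4, 0.9]
width: 87.8
grasp_force: 0.0
```

>>> arm_command --rows '[0, 0, 0.045, -0.205, -0.04, 0.047, 1, 0, 0, 0.09, -0.41, -0.08, 0.095, 1, 0, 0, 0.135, -0.615, -0.118, 0.14, 1, 0, 0, 0.181, -0.82, -0.157, 0.19, 1]'

```text
t: 11.0
ee_pos: [461.4, -236.5, 193.9]
orientation: [-2.797, -1.425, 0.002]
ft_force: [0.1, -0.5, -0.6]
width: 87.9
grasp_force: 0.0
```

>>> arm_command --rows '[0, 0, 0.09, -0.387, 0.155, 0.095, 1, 0, 0, 0.135, -0.58, 0.232, 0.14, 1, 0, 0, 0.182, -0.775, 0.309, 0.189, 1, 0, 0, 0.182, -0.775, 0.309, 0.189, 1, 0, 0, 0.182, -0.775, 0.309, 0.189, 1]'

```text
t: 11.5
ee_pos: [445.3, -300.9, 178.8]
orientation: [-3.084, -0.585, 0.003]
ft_force: [0.1, 0.6, -0.4]
width: 87.7
grasp_force: 0.0
```

```bash
python3 m4.py w6
python3 - <<'E'
from h import *
a=np.load("w6.npz"); W=a["W"]; h=cv2.cvtColor(a["im"],cv2.COLOR_RGB2HSV)
b=(h[...,0]>100)&(h[...,0]<125)&(h[...,1]>120)&(h[...,2]>40)&(np.hypot(W[...,0]-446,W[...,1]+301)<75)
g=W[b]; f=g[g[:,2]>45]; fr=g[g[:,2]<14]
print("fintop",len(f),np.median(f[:,2]),cv2.minAreaRect(f[:,:2].astype(np.float32)))
print("frame",len(fr),np.median(fr[:,2]),cv2.minAreaRect(fr[:,:2].astype(np.float32)))
E
```

```text
11.6 [ 445.81670198 -300.61066533  179.45770197] [-3.08362951e+00 -5.93048150e-01  2.12005210e-03] 87.65008369688793 0.0 [0.69407783 0.47500244 0.78851515]
fintop 782 50.66198717816667 ((448.5315856933594, -301.363525390625), (41.687767028808594, 88.32555389404297), 17.189891815185547)
frame 3781 6.476969134201056 ((445.22735595703125, -304.8977966308594), (89.5838851928711, 64.68873596191406), 21.82180404663086)
```

Run:
```python
from h import *
a=np.load("w6.npz"); W=a["W"]; h=cv2.cvtColor(a["im"],cv2.COLOR_RGB2HSV)
b=(h[...,0]>100)&(h[...,0]<125)&(h[...,1]>120)&(np.hypot(W[...,0]-446,W[...,1]+301)<60)&(W[...,2]>48)&(W[...,2]<53)
n,l,st,ce=cv2.connectedComponentsWithStats(b.astype(np.uint8))
for i in range(1,n):
    if st[i,4]>30: g=W[l==i]; print(st[i].tolist(),np.median(g,0),cv2.minAreaRect(g[:,:2].astype(np.float32)))
p=np.array([445.2,-304.5,100]);plan([(p,down(-68.2),1),(p-[0,0,68],down(-68.2),1)])
```

```text
[320, 216, 14, 42, 576] [ 445.96061518 -305.57483619   50.39949186] ((445.2931823730469, -305.7978210449219), (32.431495666503906, 9.868556022644043), 21.8511905670166)
[-0.001, 0.0, -0.0, -0.024, 0.044, 0.993] 0deg 80mm 
[0.0, 0.0, -0.0, 0.001, -0.001, 0.85] 0deg 68mm 
end [ 445.2 -304.5   32. ] [ 3.083e+00  5.930e-01 -1.000e-03]
```

>>> arm_command --rows '[0, 0, 0, -0.022, 0.055, 0.3, 1, 0, 0, 0, -0.022, 0.055, 0.65, 1, 0, 0, 0, -0.022, 0.055, 0.99, 1]'

```text
t: 11.9
ee_pos: [446.6, -305.4, 100.4]
orientation: [3.085, 0.594, 0.001]
ft_force: [0.2, 0.5, -0.7]
width: 87.8
grasp_force: 0.0
```

>>> arm_command --rows '[0, 0, 0, 0, 0, 0.3, 1, 0, 0, 0, 0, 0, 0.6, 1, 0, 0, 0, 0, 0, 0.86, 1, 0, 0, 0, 0, 0, 0.86, 1, 0, 0, 0, 0, 0, 0.86, 1]'

```text
t: 12.4
ee_pos: [446.3, -305.4, 32.4]
orientation: [-3.085, -0.591, 0.001]
ft_force: [0.1, -0.2, -1.0]
width: 87.4
grasp_force: 0.0
```

>>> arm_command --rows '[0, 0, 0, 0, 0, 0, 0, 0, 0, 0, 0, 0, 0, -0.5, 0, 0, 0, 0, 0, 0, -1, 0, 0, 0, 0, 0, 0, -1, 0, 0, 0, 0, 0, 0, -1]'

```text
t: 12.9
ee_pos: [446.5, -305.9, 32.8]
orientation: [3.086, 0.588, 0.001]
ft_force: [0.3, -0.6, 0.1]
width: 51.2
grasp_force: 0.0
```

>>> arm_command --rows '[0, 0, 0, 0, 0, 0, -1, 0, 0, 0, 0, 0, 0, -1, 0, 0, 0, 0, 0, 0, -1]'

```text
t: 13.2
ee_pos: [446.3, -305.8, 32.4]
orientation: [-3.086, -0.588, 0.0]
ft_force: [0.3, -0.7, 0.5]
width: 27.3
grasp_force: 0.0
```

Run:
```python
from h import *
o=ctrl.get_obs(); print(o["ee_pos"],o["orientation"],o["width"],o["grasp_force"],o["ft_force"])
t=.5075; u=np.radians(-118.15)
ex=np.array([np.cos(u)*np.cos(t),np.sin(u)*np.cos(t),np.sin(t)]); ey=np.array([-np.sin(u),np.cos(u),0]); n=np.cross(ex,ey)
print(n,ey)
win=np.array([573.9,78.9,78.1]); Rf=Rt(-n,ey)
p=o["ee_pos"]
stops=[(p*[1,1,0]+[0,0,110],down(-68.2),1),(p*[1,1,0]+[0,0,185],down(-68.2),1),
 (np.array([600,-180,215.]),down(-60),3),(np.array([640,20,215.]),down(-28.15),3),(win+n*30+n*60,Rf,2)]
plan(stops)
print((win+n*90).round(1),Rf.as_rotvec())
```

```text
[ 446.34529927 -305.80381154   32.43589399] [-3.08593103e+00 -5.88299489e-01  1.47854359e-04] 27.323420600285804 0.0 [ 0.33483295 -0.71192339  0.47192329]
[0.22928291 0.42850832 0.87396222] [ 0.88171549 -0.4717815   0.        ]
[-0.0, 0.0, -0.001, -0.0, -0.0, -0.97] 0deg 78mm 
[-0.0, 0.0, -0.0, -0.0, -0.0, -0.937] 0deg 75mm 
[-0.0, 0.0, -0.015, 0.789, -0.249, -0.125] 3deg 67mm 
[-0.0, 0.0, -0.015, 0.8, -0.212, -0.125] 3deg 67mm 
[-0.0, 0.0, -0.016, 0.809, -0.175, -0.125] 3deg 67mm 
[-0.0, 0.0, -0.059, 0.561, -0.638, -0.0] 11deg 68mm 
[-0.0, 0.0, -0.059, 0.669, -0.523, -0.0] 11deg 68mm 
[-0.0, 0.0, -0.059, 0.755, -0.391, -0.0] 11deg 68mm 
[0.0, -0.081, 0.0, 0.404, -0.538, 0.364] 15deg 61mm 
[0.0, -0.081, 0.0, 0.482, -0.537, 0.251] 15deg 61mm 
end [594.5 117.5 156.7] [ 2.412  1.447 -0.628]
[594.5 117.5 156.8] [ 2.41400745  1.44618462 -0.62604934]
```

>>> arm_command --rows '[0, 0, 0, 0, 0, 0, -1, 0, 0, 0, 0, 0, 0, -1, 0, 0, 0, 0, 0, 0, -1, 0, 0, 0, 0, 0, 0, -1, 0, 0, 0, 0, 0, 0, -1]'

```text
t: 13.7
ee_pos: [446.4, -305.8, 32.5]
orientation: [-3.086, -0.588, 0.0]
ft_force: [-0.3, -0.1, -0.9]
width: 11.9
grasp_force: 30.0
```

>>> arm_command --rows '[0, 0, 0, 0, 0, -0.2, -1, 0, 0, 0, 0, 0, -0.45, -1, 0, 0, 0, 0, 0, -0.7, -1, 0, 0, 0, 0, 0, -0.97, -1]'

```text
t: 14.1
ee_pos: [446.1, -305.6, 110.5]
orientation: [-3.085, -0.588, 0.001]
ft_force: [0.1, -0.8, -0.6]
width: 11.5
grasp_force: 30.0
```

>>> arm_command --rows '[0, 0, 0, 0, 0, -0.25, -1, 0, 0, 0, 0, 0, -0.5, -1, 0, 0, 0, 0, 0, -0.75, -1, 0, 0, 0, 0, 0, -0.937, -1]'

```text
t: 14.5
ee_pos: [446.5, -305.9, 186.3]
orientation: [3.085, 0.588, 0.001]
ft_force: [0.4, 0.4, -1.4]
width: 11.9
grasp_force: 30.0
```

>>> arm_command --rows '[0, 0, -0.005, 0.26, -0.083, -0.04, -1, 0, 0, -0.01, 0.53, -0.166, -0.083, -1, 0, 0, -0.015, 0.789, -0.249, -0.125, -1]'

```text
t: 14.8
ee_pos: [498.1, -263.6, 195.3]
orientation: [3.071, 0.661, 0.0]
ft_force: [-0.8, 0.7, -0.8]
width: 11.9
grasp_force: 30.0
```

>>> arm_command --rows '[0, 0, -0.005, 0.265, -0.07, -0.04, -1, 0, 0, -0.01, 0.53, -0.14, -0.083, -1, 0, 0, -0.015, 0.8, -0.212, -0.125, -1]'

```text
t: 15.1
ee_pos: [549.5, -221.6, 205.0]
orientation: [-3.054, -0.734, 0.001]
ft_force: [0.6, -0.1, 0.1]
width: 12.1
grasp_force: 30.0
```

>>> arm_command --rows '[0, 0, -0.005, 0.27, -0.058, -0.04, -1, 0, 0, -0.01, 0.54, -0.117, -0.083, -1, 0, 0, -0.016, 0.809, -0.175, -0.125, -1]'

```text
t: 15.4
ee_pos: [600.9, -179.7, 215.0]
orientation: [-3.035, -0.811, 0.001]
ft_force: [0.1, 0.0, -1.3]
width: 11.8
grasp_force: 30.0
```

>>> arm_command --rows '[0, 0, -0.02, 0.187, -0.213, 0, -1, 0, 0, -0.04, 0.374, -0.425, 0, -1, 0, 0, -0.059, 0.561, -0.638, 0, -1]'

```text
t: 15.7
ee_pos: [613.9, -113.0, 214.8]
orientation: [-2.946, -1.091, 0.001]
ft_force: [0.3, 0.5, -0.2]
width: 11.8
grasp_force: 30.0
```

>>> arm_command --rows '[0, 0, -0.02, 0.223, -0.174, 0, -1, 0, 0, -0.04, 0.446, -0.349, 0, -1, 0, 0, -0.059, 0.669, -0.523, 0, -1]'

```text
t: 16.0
ee_pos: [627.3, -46.3, 214.8]
orientation: [-2.832, -1.359, 0.001]
ft_force: [-0.4, 0.2, -0.7]
width: 11.8
grasp_force: 30.0
```

>>> arm_command --rows '[0, 0, -0.02, 0.252, -0.13, 0, -1, 0, 0, -0.04, 0.503, -0.26, 0, -1, 0, 0, -0.059, 0.755, -0.391, 0, -1, 0, 0, -0.059, 0.755, -0.391, 0, -1]'

```text
t: 16.4
ee_pos: [641.2, 21.7, 214.8]
orientation: [-2.693, -1.616, -0.0]
ft_force: [0.9, -0.4, -1.1]
width: 11.6
grasp_force: 30.0
```

Run:
```python
from h import *
o=ctrl.get_obs(); print(o["ee_pos"],o["orientation"],o["width"],o["grasp_force"],o["ft_force"])
t=.5075; u=np.radians(-118.15)
ex=np.array([np.cos(u)*np.cos(t),np.sin(u)*np.cos(t),np.sin(t)]); ey=np.array([-np.sin(u),np.cos(u),0]); n=np.cross(ex,ey)
win=np.array([573.9,78.9,78.1]); Rf=Rt(-n,ey)
plan([(win+n*90,Rf,2)])
```

```text
[641.19887662  21.69661646 214.82140197] [-2.69348135e+00 -1.61602079e+00 -2.87757951e-04] 11.605461403788887 29.999570846557617 [ 0.87102577 -0.44519319 -1.1461914 ]
[-0.0, -0.081, 0.0, 0.391, -0.539, 0.363] 15deg 61mm 
[0.0, -0.081, 0.0, 0.469, -0.539, 0.254] 15deg 61mm 
end [594.5 117.4 156.7] [ 2.412  1.447 -0.627]
```

>>> arm_command --rows '[0, -0.02, 0, 0.098, -0.135, 0.09, -1, 0, -0.04, 0, 0.195, -0.27, 0.18, -1, 0, -0.06, 0, 0.293, -0.404, 0.27, -1, 0, -0.081, 0, 0.391, -0.539, 0.363, -1]'

```text
t: 16.8
ee_pos: [617.6, 66.8, 185.9]
orientation: [2.569, 1.532, -0.332]
ft_force: [0.0, 0.6, -0.4]
width: 11.8
grasp_force: 30.0
```

>>> arm_command --rows '[0, -0.02, 0, 0.117, -0.135, 0.064, -1, 0, -0.04, 0, 0.235, -0.27, 0.127, -1, 0, -0.06, 0, 0.352, -0.404, 0.19, -1, 0, -0.081, 0, 0.469, -0.539, 0.254, -1, 0, -0.081, 0, 0.469, -0.539, 0.254, -1]'

```text
t: 17.3
ee_pos: [593.6, 116.5, 154.8]
orientation: [2.413, 1.445, -0.633]
ft_force: [0.0, -0.6, -1.5]
width: 11.6
grasp_force: 30.0
```

```bash
python3 m4.py w7
cat > m7.py <<'E'
from h import *
import sys
a=np.load(sys.argv[1]+".npz"); W=a["W"]; h=cv2.cvtColor(a["im"],cv2.COLOR_RGB2HSV)
o=ctrl.get_obs(); r=R.from_rotvec(o["orientation"])
T=r.inv().apply((W-o["ee_pos"]).reshape(-1,3)).reshape(W.shape)
b=(h[...,0]>100)&(h[...,0]<125)&(h[...,1]>120)&(T[...,2]>18)&(T[...,2]<36)&(abs(T[...,0])<60)&(abs(T[...,1])<45)
g=T[b]; A=np.c_[g[:,:2],np.ones(len(g))]
for _ in range(4):
    A=np.c_[g[:,:2],np.ones(len(g))]; c=np.linalg.lstsq(A,g[:,2],rcond=None)[0]; e=g[:,2]-A@c; g=g[abs(e)<max(1,2.5*e.std())]
print("slide top plane in tool (slope x,y, z0)",c,len(g),e.std(),"x",np.percentile(g[:,0],[.5,99.5]),"y",np.percentile(g[:,1],[.5,99.5]))
for s in(-1,1):  # side edges y vs x
    for x0 in range(-40,50,10):
        q=g[(g[:,0]>x0)&(g[:,0]<x0+10)&(g[:,1]*s>20)]
        if len(q)>5: print(s,x0+5,np.percentile(q[:,1]*s,98).round(1),end="; ")
    print()
p=W[(h[...,1]<60)&(h[...,2]<120)&(T[...,2]>60)&(np.hypot(W[...,0]-574,W[...,1]-79)<85)&(W[...,2]>35)&(W[...,2]<125)]
for _ in range(8):
    A=np.c_[p[:,:2],np.ones(len(p))]; c=np.linalg.lstsq(A,p[:,2],rcond=None)[0]; e=p[:,2]-A@c; p=p[abs(e)<max(1.2,2*e.std())]
print("stage",len(p),e.std(),np.arctan(np.hypot(*c[:2])),np.degrees(np.arctan2(c[1],c[0])),"z at win",c@[573.9,78.9,1])
nn=np.r_[-c[:2],1]/np.sqrt(1+c[:2]@c[:2]); print("normal in tool",r.inv().apply(nn))
E
python3 m7.py w7
```

```text
17.4 [594.6689613  114.8595125  156.46002762] [ 2.41518953  1.44384538 -0.62811097] 11.934289077692517 29.999861419200897 [ 0.78883025 -0.16573687  0.35995475]
slide top plane in tool (slope x,y, z0) [2.88612238e-03 1.17347217e-03 2.66843466e+01] 7128 0.6924525288381091 x [-5.07529527 44.30266046] y [-32.12995158  31.36242704]
-1 -5 32.1; -1 5 32.0; -1 15 32.0; -1 25 32.0; -1 35 32.0; -1 45 32.1; 
1 -5 31.5; 1 5 31.2; 1 15 31.3; 1 25 31.3; 1 35 31.2; 1 45 31.2; 
stage 5562 0.5823945669900334 0.5071307288795145 -118.17144657985892 z at win 77.61114710939236
normal in tool [-0.0014586  -0.00117673 -0.99999824]
```

View pics/w7.png

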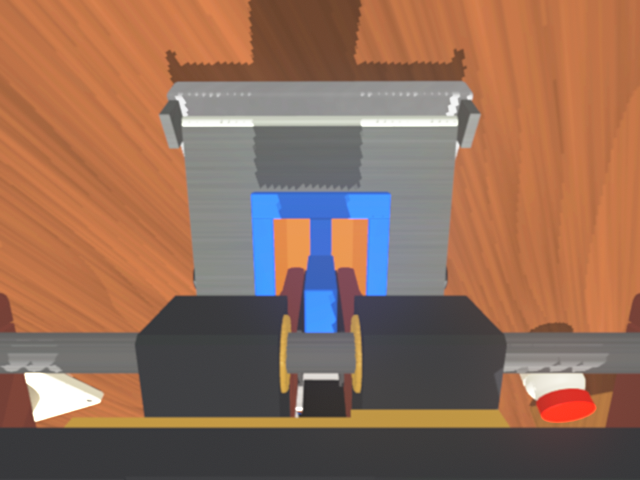

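```bash
cat > m8.py <<'E'
from h import *
import sys
o=ctrl.get_obs(); print(o["t"],o["ee_pos"],o["orientation"],o["ft_force"])
t=.5073; u=np.radians(-118.16)
ex=np.array([np.cos(u)*np.cos(t),np.sin(u)*np.cos(t),np.sin(t)]); ey=np.array([-np.sin(u),np.cos(u),0]); n=np.cross(ex,ey)
win=np.array([574.2,78.9,77.8]); Rf=Rt(-n,ey)
print("force n",o["ft_force"]@n,"rel", [(o["ee_pos"]-win)@k for k in (ex,ey,n)])
plan([(win+n*(32.5+float(sys.argv[1]))-ex*.4+ey*.4,Rf,1)])
E
python3 m8.py 6
```

```text
17.4 [594.6689613  114.8595125  156.46002762] [ 2.41518953  1.44384538 -0.62811097] [ 0.78883025 -0.16573687  0.35995475]
force n 0.42449360079858617 rel [np.float64(2.060712310488754), np.float64(1.0755482862504668), np.float64(88.84853133965301)]
[-0.0, 0.0, -0.0, 0.032, -0.008, 0.629] 0deg 50mm 
end [583.5  95.6 111.3] [ 2.415  1.444 -0.628]
```

>>> arm_command --rows '[0, 0, 0, 0.032, -0.008, 0.2, -1, 0, 0, 0, 0.032, -0.008, 0.4, -1, 0, 0, 0, 0.032, -0.008, 0.6, -1, 0, 0, 0, 0.032, -0.008, 0.629, -1, 0, 0, 0, 0.032, -0.008, 0.629, -1]'

```text
t: 17.9
ee_pos: [582.9, 95.0, 110.9]
orientation: [2.416, 1.442, -0.631]
ft_force: [-0.1, -0.7, 0.1]
width: 12.1
grasp_force: 30.0
```

>>> arm_command --rows '[0, 0, 0, 0, 0, 0, -1, 0, 0, 0, 0, 0, 0, -1, 0, 0, 0, 0, 0, 0, -1]'

```text
t: 18.2
ee_pos: [584.0, 96.3, 112.2]
orientation: [2.415, 1.443, -0.626]
ft_force: [-0.0, -0.4, -1.4]
width: 11.9
grasp_force: 30.0
```

```bash
python3 m4.py w8; python3 m7.py w8|tail -2; python3 m8.py 0
```

```text
18.3 [583.86093182  96.22170826 112.06878397] [ 2.4148689   1.44342238 -0.62686745] 11.684189945474483 29.999913275241852 [ 0.52327468  0.16512246 -0.10828516]
stage 0 nan 0.0 0.0 z at win 0.0
normal in tool [-4.86698218e-01  5.76658315e-04 -8.73569981e-01]
18.3 [583.86093182  96.22170826 112.06878397] [ 2.4148689   1.44342238 -0.62686745] [ 0.52327468  0.16512246 -0.10828516]
force n 0.09605053512847826 rel [np.float64(-0.6848055208079403), np.float64(0.34267062018589484), np.float64(39.58709832658918)]
[-0.0, 0.0, -0.001, -0.003, 0.001, 0.089] 0deg 7mm 
end [582.2  92.9 106. ] [ 2.413  1.447 -0.628]
  ret = _var(a, axis=axis, dtype=dtype, out=out, ddof=ddof,
  arrmean = um.true_divide(arrmean, div, out=arrmean,
  ret = ret.dtype.type(ret / rcount)
```

>>> arm_command --rows '[0, 0, 0, -0.003, 0.001, 0.035, -1, 0, 0, 0, -0.003, 0.001, 0.065, -1, 0, 0, 0, -0.003, 0.001, 0.08, -1, 0, 0, 0, -0.003, 0.001, 0.08, -1, 0, 0, 0, -0.003, 0.001, 0.08, -1]'

```text
t: 18.8
ee_pos: [582.0, 92.9, 106.1]
orientation: [2.415, 1.443, -0.628]
ft_force: [0.3, 0.7, -0.3]
width: 11.8
grasp_force: 30.0
```

>>> arm_command --rows '[0, 0, 0, 0, 0, 0.006, -1, 0, 0, 0, 0, 0, 0.012, -1, 0, 0, 0, 0, 0, 0.012, -1, 0, 0, 0, 0, 0, 0.012, -1]'

```text
t: 19.2
ee_pos: [582.0, 92.8, 105.8]
orientation: [2.415, 1.443, -0.627]
ft_force: [-1.1, 2.4, 3.6]
width: 12.0
grasp_force: 30.0
```

```bash
python3 m8.py 0
```

```text
19.2 [582.04419355  92.77198825 105.76590421] [ 2.4150101   1.44317416 -0.62736148] [-1.14340589  2.43365525  3.61907587]
force n 3.943501741135482 rel [np.float64(-0.3391075766675257), np.float64(0.36901888995990184), np.float64(32.1839099525391)]
[-0.0, 0.0, -0.001, 0.001, 0.0, -0.004] 0deg 0mm 
end [582.2  93.  106. ] [ 2.413  1.447 -0.628]
```

Contact; a little more for a firm yet gentle press, then check.

>>> arm_command --rows '[0, 0, 0, 0, 0, 0.006, -1, 0, 0, 0, 0, 0, 0.01, -1, 0, 0, 0, 0, 0, 0.01, -1, 0, 0, 0, 0, 0, 0.01, -1]'

```text
t: 19.6
ee_pos: [582.0, 92.7, 105.7]
orientation: [2.415, 1.443, -0.627]
ft_force: [-2.4, 3.9, 9.3]
width: 11.8
grasp_force: 30.0
```

```bash
python3 m8.py 0; python3 m4.py w9; python3 m7.py w9 2>/dev/null| head -1
python3 - <<'E'
from h import *
im,d,W,K,M=grab("side"); t=ctrl.get_image("top")[0]
save("v9",np.hstack([cv2.resize(im[150:340,220:390],(400,447)),cv2.resize(t[165:285,195:305],(400,447))]))
E
```

```text
19.6 [581.96948001  92.74264728 105.72677693] [ 2.41505658  1.44308695 -0.62686907] [-2.36565509  3.92119233  9.31815767]
force n 9.281739569739521 rel [np.float64(-0.3046869096915548), np.float64(0.31699600239706854), np.float64(32.12001327455897)]
[-0.0, 0.0, -0.001, 0.001, 0.001, -0.005] 0deg 0mm 
end [582.2  92.9 106. ] [ 2.413  1.447 -0.628]
19.7 [581.98262458  92.72620202 105.71399987] [ 2.41510086  1.44305226 -0.62685013] 11.701751640828013 30.002114474773407 [-1.35494529  3.21817115  8.93315366]
slide top plane in tool (slope x,y, z0) [-1.64416390e-04  3.77446982e-04  2.62064911e+01] 7076 0.6889921405840324 x [-5.76986605 43.62401292] y [-31.40083404  32.07841369]
```

View pics/v9.png

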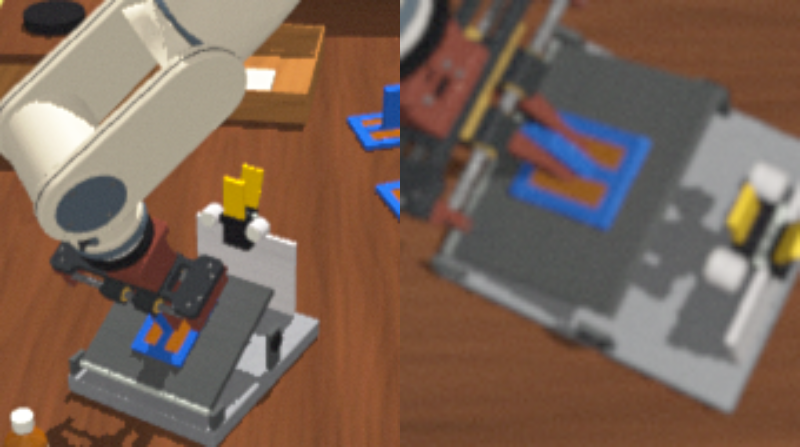

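```bash
python3 -c "
from h import *
print(ctrl.close_job(), ctrl.get_obs()['ft_force'])"
```

```text
the job is handed in; nothing more can be done
the job is handed in; nothing more can be done
```

I've handed the job in: the clip lamp grips the back plate near its middle with its lamps facing the stage. The blue slide is held flush over the white window at about 9 N, and the bottles and jar were left alone. It took about 20 s of the 58 s.

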